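# Level the kitchen balance

### The job

The honey jar on the kitchen balance weighs 300 g. From the three cast weights on the worktop (500 g, 200 g and 100 g) stand the ones that add up to that on the empty pan, so that the balance comes level; leave the jar standing on its own pan and the weight that is not needed where it is.

Things in the scene. Friction and masses are not known exactly. Their poses are not given: they have to be found in the camera images.
- weight_pan (a point): empty pan of the grey-based balance: flat rimless steel disc, 130 mm across, 4 mm thick. Point: centre of its upper face, 97 mm above the worktop at the start, 85 mm when level; y points along the beam to the jar's pan (190 mm away), x across the balance, z up. It stays horizontal, moves only up and down (12 mm either way of level) and sinks at a light push. A pillar midway is lower than the pans
- beam (a joint): tilt of the beam of the balance, rad: 0 is level, negative while the jar's pan is low (about -0.126 at the start, its stop), positive when the weights' pan is low. (Over the back of the worktop, from x = 0.62 m on, wall cabinets hang 550 mm above it: keep the arm clear of them)
- honey_jar: glass honey jar with a green lid, 64 x 68 mm and 84 mm high, 300 g, standing on the other pan; origin at the centre of its underside, z up
- weight_500: 500 g weight, the largest: dark metal cylinder 46 mm across and 46 mm high, above it a neck 6 mm high and a knob 26 mm across, 65 mm high in all; stands upright on the worktop; origin at the centre of its underside, z up
- weight_200: 200 g weight, the middle one: dark metal cylinder 34 mm across and 34 mm high, above it a neck 6 mm high and a knob 20 mm across, 50 mm high in all; stands upright on the worktop; origin at the centre of its underside, z up
- weight_100: 100 g weight, the smallest: dark metal cylinder 28 mm across and 28 mm high, above it a neck 6 mm high and a knob 18 mm across, 42 mm high in all; stands upright on the worktop; origin at the centre of its underside, z up
There are look-alikes about, which are no part of the job. Leave any yellow look-alike of the weight_100 alone.

How it is judged:
By the outcome, as a careful person would: the job done as asked, in the order asked, and still so for the second after the job is handed in, with the robot touching nothing.
It also fails if it takes over 53 s, if anything falls off the work surface, if the arm or the gripper's body presses on something with over 40 N, if the wrist force passes 120 N, or if a joint passes its speed limit or range.

### The arm

A 6-joint arm with a two-finger parallel gripper is mounted at the origin on a cart in front of the work surface, level with it; the furniture and walls round the work are solid. World frame = base frame: x ahead of the robot, y to its left, z up, the work surface at z = 0. Lengths are in m, angles in rad, forces in N, time in s.
With the tool pointing down it reaches from about 0.25 to 0.8 m from the base axis. Payload 8.5 kg.
Tool frame: the origin (TCP) lies between the finger pads; the fingertips stand 25 mm ahead of it and the grasp point (between the pads) lies 6 mm ahead of it (manip.tip_extent is the distance from the TCP to the fingertips, in m); z points along the fingers, y is the line along which they close (so a half turn about z gives the same grasp; the last joint's range is limited). The gripper opens to 85 mm and grips with 20 to 120 N. Pads are 22 mm wide; open, the fingers measure 114 mm over their backs; the gripper's body (76 mm by 85 mm) begins 54 mm behind the grasp point. The pads swing forward as they close: fully open they stand 13 mm farther back than shut.
Start: joints at [1.312, 0.238, -0.013, 1.319, 0, 1.571], TCP at [0.134, 0.507, 0.256] pointing down, gripper open.
Joint ranges: [-2.66, 2.66], [-1.03, 1.9], [-1.14, 1.46], [-1.82, 2.27], [-1.45, 1.34], [-3.14, 3.14]. Speed limits (rad/s): [2.22, 2.22, 2.79, 3.14, 3.14, 3.14].

### API

Orientations are given as [roll, pitch, yaw] about the fixed x, y, z axes, in that order (R = Rz(yaw) Ry(pitch) Rx(roll)).
In Python, from cell import manip gives the robot as it stands.
- The arm moves only by the tool apply_moves, never from a script. Its argument "commands" is a list that holds one entry, the list of rows, each a list of 7 numbers: the turn, a rotation vector about the world's x, y, z in units of 8 degrees (1.0 is 8 degrees), then the shift along the world's x, y, z in units of 60 mm (1.0 is 60 mm), then the closure, from -1 (fully open) to 1 (shut). In form: [[[ax, ay, az, x, y, z, claw], ...]]. A call has 1 to 12 rows; each row shifts and turns the commanded pose from where the row before left it; what a row does not reach is not made up. A row lasts 1/8 s, in which the tool goes at most 62.5 mm and 10.7 degrees, less where a joint would pass 70% of its speed; a pose out of reach is approached as far as the arm can. A call is refused whole if a number of a shift passes 1 or a number of a turn 1, either way. A call with a gripper value outside its range is refused whole. The fingers move at their own pace and stop on an object; "squeeze" is the grip in N (left out, the last holds). Time passes only in rows, so rows that do not move let the fingers close. It gives the time, the measured TCP pose, the force, the opening and the grip force at its end, in the units of the state.
- manip.state(): the state, without advancing time (a new reading comes with each control period).
- manip.grab_frame(name): name is "scene" or "top"; returns the picture (420x560x3 uint8, blue, green, red); there is no depth.
- manip.camera_params(name): a dict with "vfov" (degrees; the focal length in pixels is half the picture's height over the tangent of half this angle, whatever the lens; pixels are square), "cx", "cy" (the principal point, pixels), "world_to_cam" (4x4, takes a point from world to camera coordinates). Camera axes: x right, y up, looking along -z (the intrinsics and any distortion apply to the point x, -y, -z); pixel columns grow to the right and rows downward; lengths in m; the calibration is good to about 2 mm. A picture is of the moment at which its call begins. camera_params takes no time and is no camera call.
- manip.job_done(): hands the job in; it is judged then, once.
The state is a dict: "t": time; "joint_positions": joint angles; "dq": joint speeds; "joint_efforts": joint torques, N m; "tool_pos": TCP position; "tool_rot": TCP orientation; "force": force on the tool from outside, world axes, zero at the start; "moment": the same for the moment, N m; "width": opening from 0.0 (shut) to 1.0 (fully open); "grasp_force": force on a finger pad.
Only numpy, scipy, OpenCV 4.12 (cv2) and the standard library are available. Lean on these libraries where they do the work, as an engineer would, in place of code of your own. Each camera call takes 0.05 s, during which the arm holds its last target. There are 200 camera calls.

## Working session

There is one attempt and no reset: what is moved stays moved. The work goes in short steps, Python scripts to look and compute and a tool call to move; the robot and the scene stay as the last step left them, time stands still between calls to the robot, and variables do not carry over. Pictures are saved under pics/ and viewed, at most 10 in all, crops included, and the job is handed in when it is done.

Besides the shell and the picture viewer there is one more tool, called after "Request:" as a command line: name --argument value ..., lists and objects as JSON in quotes. apply_moves: Moves the arm, as the interface text tells. Its arguments: {"type":"object","properties":{"commands":{"type":"array"},"squeeze":{"type":"number"}},"required":["commands"]}

```bash
mkdir -p pics; python3 - <<'E'
from cell import manip
import cv2
for n in("scene","top"):
    cv2.imwrite(f"pics/{n}0.png",manip.grab_frame(n)); print(n,manip.camera_params(n))
print(manip.state())
E
```

```text
scene {'vfov': 56.74868729239902, 'cx': 273.30929047047937, 'cy': 205.55946890445216, 'world_to_cam': array([[ 0.78688747, -0.61706645,  0.00609166, -0.38168461],
       [ 0.29105831,  0.37982793,  0.87807505, -0.19073974],
       [-0.54414444, -0.68917323,  0.47848416, -0.66004158],
       [ 0.        ,  0.        ,  0.        ,  1.        ]])}
top {'vfov': 46.595964918535735, 'cx': 276.4214811664409, 'cy': 209.55442197906248, 'world_to_cam': array([[ 0.02432565, -0.99922638,  0.03090152, -0.04771928],
       [ 0.98850614,  0.02865525,  0.14844019, -0.46759808],
       [-0.14921084,  0.02693544,  0.98843847, -0.8833336 ],
       [ 0.        ,  0.        ,  0.        ,  1.        ]])}
{'t': 0.1, 'joint_positions': array([ 1.31196883e+00,  2.38752677e-01, -1.41164811e-02,  1.31918929e+00,
        1.39124973e-05,  1.57077582e+00]), 'dq': array([-0.00103669, -0.00142178,  0.00128109, -0.00029698,  0.00106851,
        0.00022473]), 'joint_efforts': array([ 9.02080828e-04, -5.39722288e+01,  3.46999490e+01,  1.34588752e-02,
        1.11949375e-04,  1.49896234e-06]), 'tool_pos': array([0.13428948, 0.50721506, 0.25574597]), 'tool_rot': array([-3.14033053e+00, -1.39383725e-05,  2.88278565e+00]), 'force': array([-0.36636725,  0.23932955, -0.23965389]), 'moment': array([-0.05550056, -0.03604868, -0.01276357]), 'grasp_force': 0.0, 'width': 1.0004381106441893}
```

View pics/scene0.png

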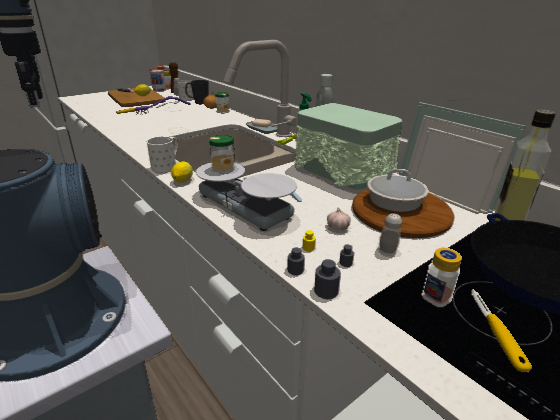

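View pics/top0.png

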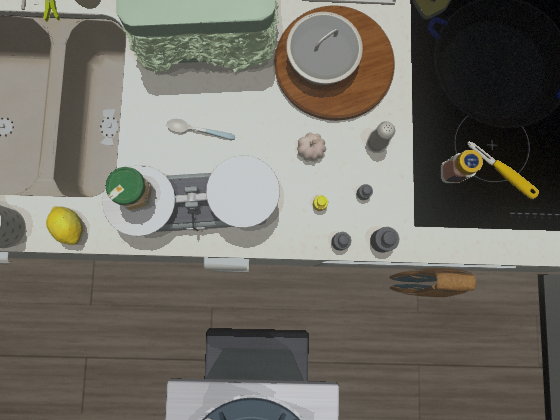

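The top view shows the 500 g weight at (384,240), the 200 g at (341,241), the 100 g at (365,192) and the yellow decoy at (320,202). The empty pan is at (243,191) and the jar's pan at (139,200). The scene view shows the same layout, with the 500 at (327,280), the 200 at (296,262) and the 100 at (347,256).

```bash
cat > h.py <<'E'
import numpy as np, cv2
from cell import manip
def K(n):
    p=manip.camera_params(n); return p,210/np.tan(np.radians(p["vfov"]/2))
def cast(n,u,v,z):
    p,f=K(n); M=p["world_to_cam"]; R=M[:3,:3]; c=-R.T@M[:3,3]
    d=R.T@np.array([(u-p["cx"])/f,-(v-p["cy"])/f,-1]); return c+d*(z-c[2])/d[2]
def proj(n,X):
    p,f=K(n); q=p["world_to_cam"]@np.r_[X,1]; return np.array([p["cx"]+f*q[0]/-q[2],p["cy"]-f*q[1]/-q[2]])
def blobs(mask):
    k,l,s,c=cv2.connectedComponentsWithStats(mask.astype(np.uint8)); return [(s[i],c[i]) for i in range(1,k) if s[i,4]>40]
E
python3 - <<'E'
from h import *
np.set_printoptions(precision=3,suppress=True)
t=cv2.imread("pics/top0.png"); s=cv2.imread("pics/scene0.png")
m=(t.max(2)<90); m[:,:300]=0;m[:,408:]=0;m[:170]=0;m[255:]=0
for st,c in blobs(m): print("top",st,c,cast("top",*c,0.02))
m=(s.max(2)<90); m[:,:280]=0;m[:,362:]=0;m[:240]=0;m[300:]=0
for st,c in blobs(m): print("scene",st,c,cast("scene",*c,0.022))
h=cv2.cvtColor(t,cv2.COLOR_BGR2HSV)
m=(h[...,1]<60)&(h[...,2]>0); 
g=t[191,243]; print(g,t[191,290],t[150,243], t[230,243])
c=cv2.HoughCircles(cv2.cvtColor(t,cv2.COLOR_BGR2GRAY)[130:260,80:300],cv2.HOUGH_GRADIENT,1,50,param1=100,param2=15,minRadius=30,maxRadius=42)
for x in c[0][:4]: print(x+[80,130,0],cast("top",x[0]+80,x[1]+130,.097),cast("top",x[0]+80,x[1]+130,.073))
for u,v in((384,240),(341,241),(365,192),(320,202)): print(cast("top",u,v,.05))
cv2.imwrite("pics/c.png",np.hstack([cv2.resize(t[165:265,300:410],None,fx=3.6,fy=3.6),cv2.resize(s[225:325,270:380],None,fx=3.6,fy=3.6)]))
E
```

```text
top [356 187  16  13  95] [362.611 194.305] [ 0.506 -0.202  0.02 ]
top [370 230  20  23 143] [375.916 243.28 ] [ 0.411 -0.227  0.02 ]
top [381 231  15  17  88] [385.648 241.261] [ 0.416 -0.246  0.02 ]
top [332 234  16  16 100] [338.47 243.48] [ 0.409 -0.155  0.02 ]
scene [339 245  14  22 237] [346.16  256.262] [ 0.509 -0.207  0.022]
scene [287 248  17  28 372] [295.387 262.102] [ 0.415 -0.16   0.022]
scene [314 260  26  40 811] [326.691 280.132] [ 0.425 -0.236  0.022]
scene [280 277  28  23 326] [288.985 291.856] [ 0.349 -0.218  0.022]
[200 199 195] [196 200 197] [194 199 196] [126 133 135]
[242.5 190.5  35.9] [0.492 0.027 0.097] [0.496 0.028 0.073]
[137.5 197.5  36.9] [0.474 0.21  0.097] [0.478 0.216 0.073]
[ 0.415 -0.235  0.05 ]
[ 0.411 -0.155  0.05 ]
[ 0.505 -0.2    0.05 ]
[ 0.483 -0.116  0.05 ]
```

View pics/c.png

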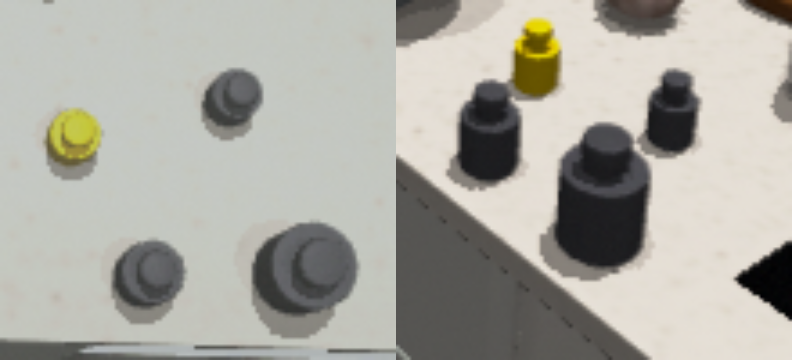

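Request:
apply_moves --commands '[[[0,0,-0.78,0.385,-0.92,0,-1],[0,0,-0.78,0.385,-0.92,0,-1],[0,0,-0.78,0.385,-0.92,0,-1],[0,0,-0.78,0.385,-0.92,0,-1],[0,0,-0.78,0.385,-0.92,0,-1],[0,0,-0.78,0.385,-0.92,0,-1],[0,0,-0.78,0.385,-0.92,0,-1],[0,0,-0.78,0.385,-0.92,0,-1],[0,0,-0.78,0.385,-0.92,0,-1],[0,0,-0.78,0.385,-0.92,0,-1],[0,0,-0.78,0.385,-0.92,0,-1],[0,0,-0.78,0.385,-0.92,0,-1]]]' --squeeze 30

```text
t: 1.6
tool_pos: [0.4118, -0.1571, 0.2562]
tool_rot: [3.142, -0.0, 1.572]
force: [1.3, 0.7, 0.4]
width: 0.995
grasp_force: 0.0
```

```bash
python3 - <<'E'
from h import *
np.set_printoptions(precision=4,suppress=True)
for n,u,v,z in(("500",390,237.8,.065),("200",343,240,.05),("100",366.7,191.7,.042),("yel",321.7,202,.042)): print(n,"knob",cast("top",u,v,z))
for n,u,v,z in(("500",326.7+ -1,280,.03),("200",295.4,262.1,.024),("100",346.2,256.3,.02)): print(n,"scene",cast("scene",u,v,z))
for n,u,v,z in(("500",438,225.+4,.065),("200",296,250,.05)):pass
# crop knob-top centres in the scene view
for n,u,v,z in(("500",270+(606-396)/3.6,225+140/3.6,.065),("200",270+(491-396)/3.6,225+91/3.6,.05),("100",270+(677-396)/3.6,225+79/3.6,.042)): print(n,"scene knob",cast("scene",u,v,z))
s=manip.state(); print(s["t"],s["tool_pos"],s["tool_rot"],s["joint_positions"],s["width"],manip.tip_extent)
E
```

```text
500 knob [ 0.4183 -0.2425  0.065 ]
200 knob [ 0.4133 -0.1591  0.05  ]
100 knob [ 0.5069 -0.2051  0.042 ]
yel knob [ 0.4846 -0.1199  0.042 ]
500 scene [ 0.4161 -0.2417  0.03  ]
200 scene [ 0.4131 -0.1616  0.024 ]
100 scene [ 0.5109 -0.2058  0.02  ]
500 scene knob [ 0.419  -0.2418  0.065 ]
200 scene knob [ 0.416 -0.16   0.05 ]
100 scene knob [ 0.5131 -0.2059  0.042 ]
1.6 [ 0.4118 -0.1571  0.2562] [ 3.1415 -0.0001  1.5717] [-0.3646  0.0939 -0.1932  1.2837  0.0002  1.2054] 0.9953962341393352 0.025
```

Request:
apply_moves --commands '[[[0,0,0,0.02,-0.05,-0.95,-1],[0,0,0,0.02,0,-0.95,-1],[0,0,0,0,0,-0.95,-1],[0,0,0,0,0,-0.6,-1],[0,0,0,0,0,-0.27,-1],[0,0,0,0,0,0,1],[0,0,0,0,0,0,1],[0,0,0,0,0,0,1],[0,0,0,0,0,0,1],[0,0,0,0,0,0,1]]]' --squeeze 30

```text
t: 2.85
tool_pos: [0.4147, -0.1582, 0.0342]
tool_rot: [3.14, 0.001, 1.576]
force: [0.0, 0.9, 5.6]
width: 0.385
grasp_force: 29.5
```

Request:
apply_moves --commands '[[[0,0,0,0,0,0.5,1],[0,0,0,0,0,0.9,1],[0,0,0,0.2,0.4,0.8,1],[0,0,0,0.37,0.76,0.1,1],[0,0,0,0.37,0.76,0,1],[0,0,0,0.37,0.75,0,1],[0,0,0,0,0,0,1]]]'

```text
t: 3.72
tool_pos: [0.4937, 0.005, 0.1714]
tool_rot: [3.141, -0.001, 1.58]
force: [0.1, 0.2, -1.2]
width: 0.384
grasp_force: 30.8
```

```bash
python3 - <<'E'
from h import *
t=manip.grab_frame("top"); s=manip.grab_frame("scene")
print(proj("scene",[.494,.002,.097]),proj("scene",[.492,.027,.097]),manip.state()["tool_pos"])
cv2.imwrite("pics/d.png",np.hstack([cv2.resize(t[100:280,80:320],None,fx=1.65,fy=1.65),cv2.resize(s[80:260,150:390],None,fx=1.65,fy=1.65)]))
E
```

```text
[276.12235213 188.41335278] [268.72729119 184.86998779] [0.49220513 0.00261164 0.17110633]
```

View pics/d.png

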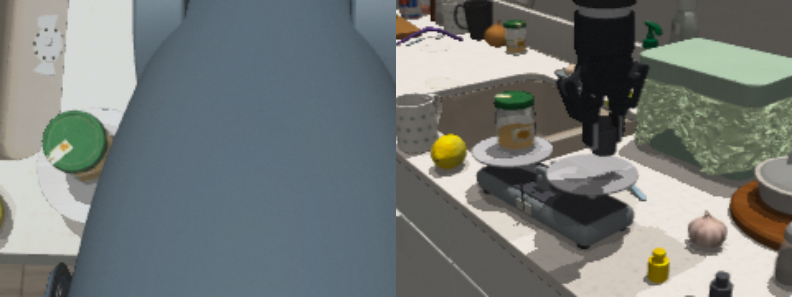

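The scene crop shows the weight held, hanging over the near half of the empty pan (pan centre about (592,174) in the crop, as predicted). Next I lower it.

Request:
apply_moves --commands '[[[0,0,0,0,0,-0.3,1],[0,0,0,0,0,-0.25,1],[0,0,0,0,0,-0.08,1],[0,0,0,0,0,0,1],[0,0,0,0,0,0,1]]]'

```text
t: 4.45
tool_pos: [0.4928, 0.0019, 0.1339]
tool_rot: [3.141, 0.0, 1.575]
force: [-0.1, 0.4, -1.9]
width: 0.382
grasp_force: 30.8
```

Request:
apply_moves --commands '[[[0,0,0,0,0,-0.04,1],[0,0,0,0,0,0,1],[0,0,0,0,0,0,0.15],[0,0,0,0,0,0,0.0],[0,0,0,0,0,0,-0.3],[0,0,0,0,0,0,-0.4],[0,0,0,0,0,0,-0.4],[0,0,0,0,0,0.3,-0.4],[0,0,0,0,0,0.8,-0.4],[0,0,0,0,0,0.3,-0.4]]]'

```text
t: 5.7
tool_pos: [0.4934, 0.0023, 0.2173]
tool_rot: [3.139, 0.0, 1.576]
force: [0.9, -0.2, 0.8]
width: 0.699
grasp_force: 0.0
```

```bash
python3 - <<'E'
from h import *
s=manip.grab_frame("scene");print(manip.state()["tool_pos"])
cv2.imwrite("pics/e.png",cv2.resize(s[80:300,150:390],None,fx=2.5,fy=2.5))
E
```

```text
[0.49397659 0.00226105 0.21859122]
```

View pics/e.png

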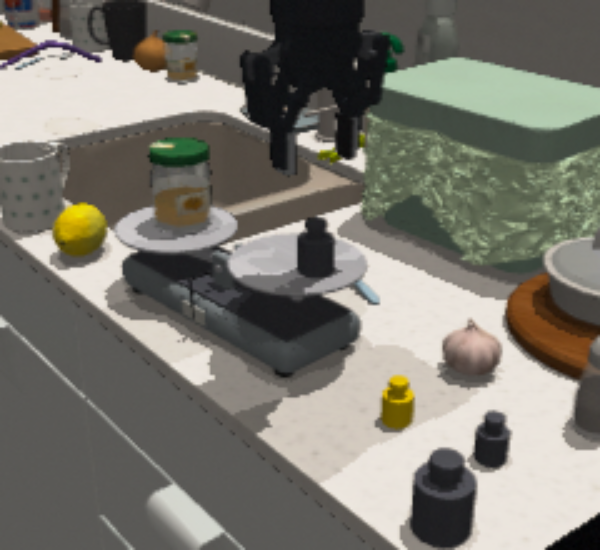

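The 200 g weight stands upright on the pan at about (316,255) in the crop. The jar is undisturbed. Next is the 100 g.

Request:
apply_moves --commands '[[[0,0,0,0.07,-0.87,0,-0.6],[0,0,0,0.07,-0.87,0,-0.6],[0,0,0,0.07,-0.87,0,-0.6],[0,0,0,0.06,-0.85,0,-0.6],[0,0,0,0,0,-0.9,-0.6],[0,0,0,0,0,-0.9,-0.6],[0,0,0,0,0,-0.5,-0.6],[0,0,0,0,0,0,-0.6]]]'

```text
t: 6.75
tool_pos: [0.5068, -0.2046, 0.0744]
tool_rot: [-3.137, -0.002, 1.576]
force: [-0.5, -0.3, 0.1]
width: 0.8
grasp_force: 0.0
```

```bash
python3 - <<'E'
from h import *
s=manip.grab_frame("scene");print(manip.state()["tool_pos"])
cv2.imwrite("pics/f.png",cv2.resize(s[180:320,250:410],None,fx=3.5,fy=3.5))
E
```

```text
[ 0.50806108 -0.20505755  0.07618781]
```

View pics/f.png

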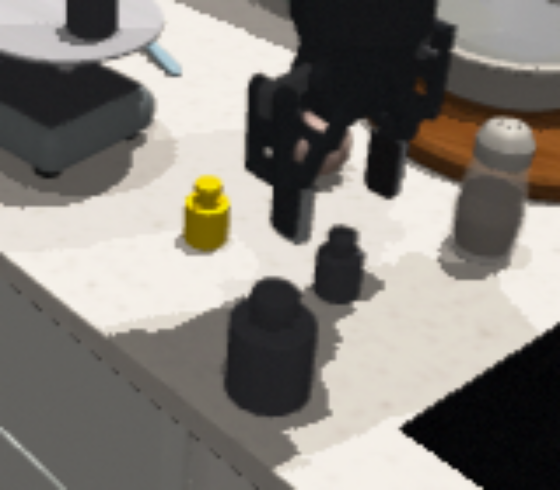

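The fingers (tips at about (292,235) and (383,190)) straddle the 100 g at (340,265) and are clear of the 500 and the yellow one.

Request:
apply_moves --commands '[[[0,0,0,0.03,0,-0.4,-0.6],[0,0,0,0,0,-0.35,-0.6],[0,0,0,0,0,0,-0.6],[0,0,0,0,0,0,1],[0,0,0,0,0,0,1],[0,0,0,0,0,0,1],[0,0,0,0,0,0,1],[0,0,0,0,0,0,1],[0,0,0,0,0,0,1]]]'

```text
t: 7.92
tool_pos: [0.5113, -0.2056, 0.0333]
tool_rot: [3.14, 0.001, 1.576]
force: [-1.2, 0.9, 7.3]
width: 0.316
grasp_force: 29.1
```

Request:
apply_moves --commands '[[[0,0,0,0,0,0.5,1],[0,0,0,0,0,0.9,1],[0,0,0,0,0,0.9,1],[0,0,0,-0.03,0.4,0.65,1],[0,0,0,-0.08,0.9,0,1],[0,0,0,-0.08,0.9,0,1],[0,0,0,-0.08,0.9,0,1],[0,0,0,-0.08,0.8,0,1],[0,0,0,0,0.4,0,1],[0,0,0,0,0,0,1],[0,0,0,0,0,0,1]]]'

```text
t: 9.3
tool_pos: [0.4895, 0.0523, 0.2091]
tool_rot: [3.141, 0.0, 1.576]
force: [-0.4, -0.1, -1.1]
width: 0.312
grasp_force: 30.0
```

```bash
python3 - <<'E'
from h import *
s=manip.grab_frame("scene");print(manip.state()["tool_pos"])
cv2.imwrite("pics/g.png",cv2.resize(s[80:260,150:390],None,fx=2.5,fy=2.5))
E
```

```text
[0.48957468 0.05196078 0.20908143]
```

View pics/g.png

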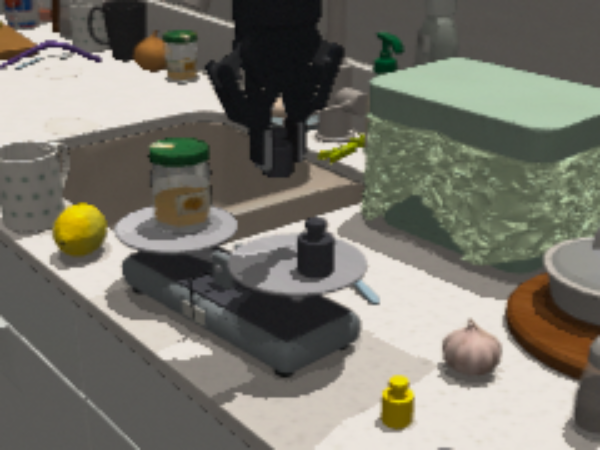

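The 100 g is held in the gripper at (280,160) in the crop, above the far half of the pan, clear of the 200. Now I lower it.

Request:
apply_moves --commands '[[[0,0,0,0,0,-0.5,1],[0,0,0,0,0,-0.45,1],[0,0,0,0,0,-0.2,1],[0,0,0,0,0,-0.1,1],[0,0,0,0,0,-0.06,1],[0,0,0,0,0,-0.06,1],[0,0,0,0,0,-0.04,1],[0,0,0,0,0,0,1],[0,0,0,0,0,0,1]]]'

```text
t: 10.48
tool_pos: [0.4896, 0.0527, 0.1244]
tool_rot: [3.141, -0.0, 1.576]
force: [0.4, -0.4, 0.2]
width: 0.314
grasp_force: 30.2
```

Request:
apply_moves --commands '[[[0,0,0,0,0,0,0.3],[0,0,0,0,0,0,0.2],[0,0,0,0,0,0,0.0],[0,0,0,0,0,0,-0.3],[0,0,0,0,0,0,-0.4],[0,0,0,0,0,0,-0.4],[0,0,0,0,0,0.2,-0.4],[0,0,0,0,0,0.6,-0.4],[0,0,0,0,0,0.8,-0.4],[0,0,0,0,0,0.4,-0.4],[0,0,0,0,0,0,-0.4],[0,0,0,0,0,0,-0.4]]]'

```text
t: 11.98
tool_pos: [0.4892, 0.0526, 0.2439]
tool_rot: [-3.141, 0.0, 1.576]
force: [-0.6, -0.8, 0.4]
width: 0.702
grasp_force: 0.0
```

Request:
apply_moves --commands '[[[0,0,0,0,0,0,-0.4],[0,0,0,0,0,0,-0.4],[0,0,0,0,0,0,-0.4],[0,0,0,0,0,0,-0.4],[0,0,0,0,0,0,-0.4],[0,0,0,0,0,0,-0.4],[0,0,0,0,0,0,-0.4],[0,0,0,0,0,0,-0.4],[0,0,0,0,0,0,-0.4],[0,0,0,0,0,0,-0.4],[0,0,0,0,0,0,-0.4],[0,0,0,0,0,0,-0.4]]]'

```text
t: 13.48
tool_pos: [0.4895, 0.0527, 0.2443]
tool_rot: [-3.142, -0.0, 1.576]
force: [-0.8, 0.4, 0.4]
width: 0.699
grasp_force: 0.0
```

```bash
python3 - <<'E'
from h import *
s=manip.grab_frame("scene");print(manip.state()["tool_pos"])
for z in(.073,.085,.097):
  a=proj("scene",[.492,.027,z]); b=proj("scene",[.478,.216,.17-z]); print(z,(a-[150,80])*2.5,(b-[150,80])*2.5)
cv2.imwrite("pics/i.png",cv2.resize(s[80:300,150:390],None,fx=2.5,fy=2.5))
E
```

```text
[0.48955649 0.05265222 0.24426343]
0.073 [296.80663912 285.30088775] [176.86398062 204.01484214]
0.085 [296.81239681 273.81123381] [177.52862261 214.58814598]
0.097 [296.81822798 262.17496947] [178.18588362 225.04403102]
```

View pics/i.png

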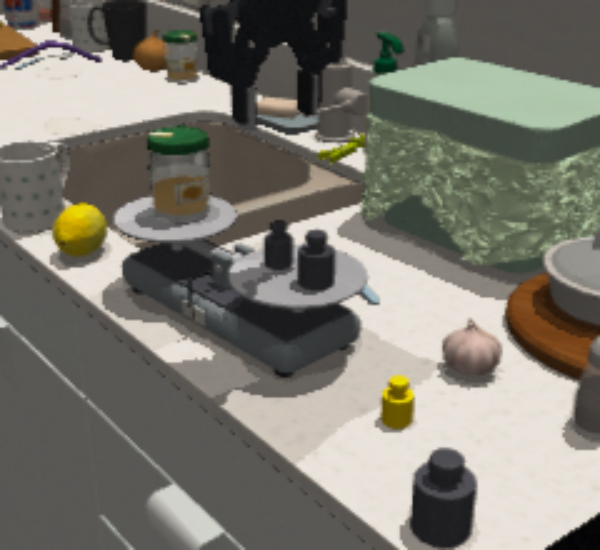

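Both weights stand on the pan. Its centre is at about row 275 in the crop, where level predicts 274, and the jar's pan is at about row 216 against a predicted 215. The jar, the 500 and the yellow one are in place. I'll check that nothing is still moving, then hand in.

```bash
python3 - <<'E'
from h import *
a=manip.grab_frame("scene")[120:240,180:310].astype(int)
for i in range(10): b=manip.grab_frame("scene")[120:240,180:310].astype(int)
d=(abs(a-b).max(2)>40).sum(); print(d)
if d<60: print(manip.job_done())
E
```

```text
0
the job is handed in; nothing more can be done
None
```

The 200 g and 100 g weights are standing on the empty pan and the balance looks level in the camera view; the jar and the 500 g weight were left in place, and the job was handed in at about 14 s.

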